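Shut off the tea dispenser and hold its slide open

TASK

Shut off the tea dispenser so that it can be wiped out: take the steel blade with the orange grip from its wooden parking block and push it all the way down into the slot in the top of the white tower. Only then pull the blue tab of the spring-return slide out until its white index line stands at the red pointer, and keep it there: finish while still holding the slide at the pointer, with the blade still fully home and the pointer and the other things on the worktop left where they stand.

Things in the scene. Friction and masses are not known exactly. Their poses are not given: they have to be found in the camera images.
- gate_grip (a point): Centre of the orange grip (14 x 40 x 36 mm in x, y, z) of the loose upright steel blade, 90 g. Below it a flange 20 x 66 x 5 mm, underside 22 mm below this point, then the blade: 4 mm (x) by 50 mm (y), 60 mm long. It starts upright in the slot of a fixed wooden parking block, flange on the block's top: lift over 60 mm to clear it. x across the thickness; either way round fits.
- parking_block: Fixed wooden parking block in which the blade stands at the start: 50 x 90 mm, 70 mm high, on a foot 70 x 110 x 8 mm. Origin at the worktop below its slot (7 x 53 mm); z up, x across the slot.
- dispenser: Fixed tea dispenser: wooden board 345 x 116 x 14 mm, white tower 80 x 90 mm with its top 130 mm above the worktop, amber hopper drum behind it (37 to 115 mm behind the slot, top 130 mm up), dosing slide in front. Origin at the worktop below the slot's centre; -x points forward, the way the slide pulls out; +y towards the scale.
- slot_mouth (a point): Centre of the slot's mouth in the tower's top face, 130 mm up, with the dispenser's axes. Slot 7 mm (x) by 53 mm (y), 66 mm deep, with a 3 mm chamfer. With the blade fully home its flange lies on the tower's top, the grip's centre is 22 mm above this point and the blade's width lies along y.
- slide_tab (a point): Grip point on the blue upright tab of the slide, on its centre line 54 mm above the worktop, with the dispenser's axes. The tab is 14 mm thick (x, pulling direction), 40 mm wide (y), from 22 to 74 mm up. With the slide shut its centre stands 85 mm in front of the tower's face. It moves with the slide.
- slide (a joint): How far the slide is pulled out, m: 0 shut (as it starts), at most 0.080. It moves level along the dispenser's -x. A spring pulls it back with about 4.5 N when shut, rising 0.9 N per 10 mm (about 10 N at 60 mm); it snaps shut when let go.
- slide_index (a point): White index line on the arm that the slide carries over the scale, beside the tab (44 mm to its +y side, 31 mm up). It moves with the slide.
- pointer_tip (a point): Tip of the red pointer on the white scale beside the slide; it marks how far to pull: 30 to 60 mm in front of the index line's shut position, along the dispenser's -x. Dispenser's axes. A stiff sliding block 9 x 14 x 13 mm on the scale's side away from the tab; leave it where it is set.
- tea_canister: green tea canister with a lid, 102x102x140 mm, a bystander standing on the worktop; origin at the centre of its underside
- mug_plain: white mug with coloured stripes, 87x124x103 mm, a bystander standing on the worktop; origin at the centre of its underside
- honey_jar: honey jar with a white cap, 58x62x99 mm, a bystander standing on the worktop; origin at the centre of its underside
- sugar_pot: small white lidded sugar pot, 77x77x88 mm, a bystander standing on the worktop; origin at the centre of its underside
- spice_b: spice jar with a dark cap, 44x44x105 mm, a bystander standing on the worktop; origin at the centre of its underside
Mind the look-alikes: they are no part of the job. Of the things shaped like the part that bears gate_grip, the bare steel one is meant.

How it is judged (in metres and radians):
On the way:
1. the blade is fully home in the slot of the tower (z of gate_grip in the frame of slot_mouth between 0.018 and 0.0255 m and x of gate_grip in the frame of slot_mouth between -0.005 and 0.005 m and y of gate_grip in the frame of slot_mouth between -0.006 and 0.006 m and angle between gate_grip's own z axis and vertical below 0.07 rad), for 0.2 s.
At the end, for the whole second after the job is handed in: The blade is fully home in the tower's slot (flange within 3.5 mm of the tower's top, upright within 4 degrees) and the fingers hold the slide still against its spring, the index line within 5 mm of the red pointer along the pulling direction (all of step 1 and x of slide_index in the frame of pointer_tip between -0.005 and 0.005 m and velocity of joint slide between -0.01 and 0.01 m/s and contact force between the fingers and slide above 1.5 N); the arm keeps its last pose, push and grip.
It fails at once if the slide is pulled out by more than 10 mm while the blade is not fully home (value of joint slide above 0.01 m and not (z of gate_grip in the frame of slot_mouth between 0.018 and 0.0255 m and x of gate_grip in the frame of slot_mouth between -0.005 and 0.005 m and y of gate_grip in the frame of slot_mouth between -0.006 and 0.006 m and angle between gate_grip's own z axis and vertical below 0.07 rad)).
It fails at once if a bystander (canister, mug, honey jar, sugar pot, spice jar) is shifted by more than 30 mm (distance of any of tea_canister, mug_plain, honey_jar, sugar_pot, spice_b from where it was at the start of the episode above 0.03 m).
It fails at once if the red pointer is shifted by more than 4 mm (distance of pointer_tip from where it was at the start of the episode above 0.004 m).
It also fails if it takes over 58 s, if anything falls off the work surface, if the arm or the gripper's body presses on something with over 40 N, if the wrist force passes 120 N, or if a joint passes its speed limit or range.

ROBOT

A 7-joint arm with a two-finger parallel gripper is mounted at the origin on the work surface; the furniture and walls round the work are solid. World frame = base frame: x ahead of the robot, y to its left, z up, the work surface at z = 0. Lengths are in m, angles in degrees, forces in N, time in s.
With the tool pointing down it reaches from about 0.375 to 0.925 m from the base axis. Payload 3.1 kg.
Tool frame: the origin (TCP) lies on the centre line of the jaws, within the pads' length; the fingertips stand arm.finger_overhang ahead of it and the grasp point (between the pads) lies 6 mm ahead of it (arm.finger_overhang is the distance from the TCP to the fingertips, in m); z points along the fingers, y is the line along which they close (so a half turn about z gives the same grasp; the last joint's range is limited). The gripper opens to 85 mm and grips with 20 to 120 N. Pads are 22 mm wide; open, the fingers measure 114 mm over their backs; the gripper's body (76 mm by 85 mm) begins 54 mm behind the grasp point. The pads swing forward as they close: fully open they stand 13 mm farther back than shut.
Start: joints at [64.068, 21.939, 2.515, 91.553, -1.026, 66.532, -2.859], TCP at [0.226, -0.61, 0.256] pointing down, gripper open.
Joint ranges: [-149.38, 149.38], [-23.57, 123.04], [-84.95, 90], [0, 143.3], [-89.99, 269.99], [3.08, 112.72], [-163.45, 163.45]. Speed limits (degrees/s): [159.86, 159.86, 180, 180, 180, 180, 180].

INTERFACE

Orientations are given as [roll, pitch, yaw] about the fixed x, y, z axes, in that order (R = Rz(yaw) Ry(pitch) Rx(roll)).
In Python, from station import arm gives the robot as it stands.
- The arm moves only by the tool arm_command, never from a script. Its argument "steps" is a list of rows, each an object of numbers: "dx", "dy", "dz": the shift along the tool's x, y, z in mm; "rx", "ry", "rz": the turn, a rotation vector about the tool's x, y, z in rad; "claw": the finger opening in mm, from 0 to 85.4. In form: [{"dx": .., "dy": .., "dz": .., "rx": .., "ry": .., "rz": .., "claw": ..}, ...]. A call has 1 to 5 rows; each row is the pose to reach, as a shift and turn from the pose commanded when the call began, along the tool's axes at that moment; what a row does not reach only later rows make up. A row lasts 1/12 s, in which the tool goes at most 41.7 mm and 7.16 degrees, less where a joint would pass 70% of its speed; a pose out of reach is approached as far as the arm can. A call with a gripper value outside its range is refused whole. The fingers move at their own pace and stop on an object; "squeeze" is the grip in N (left out, the last holds). Time passes only in rows, so rows that repeat a pose let the fingers close. It gives the time, the measured TCP pose, the force, the opening and the grip force at its end, in the units of the state.
- arm.get_obs(): the state, without advancing time (a new reading comes with each control period).
- arm.grab_frame(name): name is "scene" or "top"; returns (picture, depth): 420x560x3 uint8, blue, green, red; 420x560 float32, m along the optical axis (not along the pixel's ray), 0 where there is no reading.
- arm.calibration(name): a dict with "fx", "fy", "cx", "cy" (pixels), "extrinsics" (4x4, takes a point from world to camera coordinates). Camera axes: x right, y up, looking along -z (the intrinsics and any distortion apply to the point x, -y, -z); pixel columns grow to the right and rows downward; lengths in m; the calibration is good to about 2 mm. A picture is of the moment at which its call begins. calibration takes no time and is no camera call.
- arm.sign_off(): hands the job in; it is judged then, once.
Trained networks look in the newest picture that a camera, given by its name, has taken for a name from the list of things; names that differ only in an ending like _2 or _b are one class to them, and where a whole thing is asked for, a point or a joint stands for the part that bears it (a point fixed in the world has none). Each returns a list of dicts, best first, with "score" (0 to 1); they miss things now and then, are a little off and sometimes report something else, mostly with a low value. They report only what shows in the picture. A call takes as long as a camera call. They do not tell look-alikes from the thing itself.
- arm.recognise(target, camera): "extent" ([left, top, width, height] in pixels, round what is visible of it).
The state is a dict: "t": time; "joint_pos": joint angles; "joint_vel": joint speeds; "joint_torque": joint torques, N m; "ee_pos": TCP position; "ee_rot": TCP orientation; "wrist_force": force on the tool from outside, world axes, zero at the start; "ft_torque": the same for the moment, N m; "width": opening from 0.0 (shut) to 1.0 (fully open); "gripper_force": force on a finger pad.
Only numpy, scipy, OpenCV 4.12 (cv2) and the standard library are available. Lean on these libraries where they do the work, as an engineer would, in place of code of your own. Each camera call takes 0.05 s, during which the arm holds its last target. There are 200 camera calls.

## Working session

There is one attempt and no reset: what is moved stays moved. The work goes in short steps, Python scripts to look and compute and a tool call to move; the robot and the scene stay as the last step left them, time stands still between calls to the robot, and variables do not carry over. Pictures are saved under pics/ and viewed, at most 10 in all, crops included, and the job is handed in when it is done.

Besides the shell and the picture viewer there is one more tool, called after "Emit:" by a JSON object that holds its "fn" and its "kwargs". arm_command: Moves the arm, as the interface text tells. Its arguments: {"type":"object","properties":{"steps":{"type":"array","items":{"type":"object","properties":{"dx":{"type":"number"},"dy":{"type":"number"},"dz":{"type":"number"},"rx":{"type":"number"},"ry":{"type":"number"},"rz":{"type":"number"},"claw":{"type":"number"}}}},"squeeze":{"type":"number"}},"required":["steps"]}

```bash
mkdir -p pics
cat > h.py <<'E'
from station import arm
import numpy as np, cv2
from scipy.spatial.transform import Rotation as R
def pts(name,depth):
    c=arm.calibration(name); T=np.linalg.inv(np.array(c["extrinsics"]))
    v,u=np.mgrid[0:depth.shape[0],0:depth.shape[1]]
    P=np.stack([(u-c["cx"])/c["fx"]*depth,-(v-c["cy"])/c["fy"]*depth,-depth],-1)
    W=P@T[:3,:3].T+T[:3,3]; W[depth==0]=np.nan
    return W
E
python3 - <<'E'
from h import *
for n in("scene","top"):
    im,d=arm.grab_frame(n); cv2.imwrite(f"pics/{n}0.png",im); np.save(f"{n}0.npy",pts(n,d)); np.save(f"{n}0im.npy",im)
    c=arm.calibration(n); print({k:c[k] for k in c if k!="extrinsics"}, np.linalg.inv(np.array(c["extrinsics"]))[:3].round(3).tolist())
    for t in("gate_grip","parking_block","dispenser","slide_tab","tea_canister","honey_jar"): print(n,t,[(np.round(r["extent"]).tolist(),round(r["score"],2)) for r in arm.recognise(t,n)])
o=arm.get_obs(); print(o); print(arm.finger_overhang)
E
```

```text
{'fx': 449.32408259711286, 'fy': 449.32408259711286, 'cx': 273.09465782132486, 'cy': 199.41992733119974} [[0.66, 0.441, -0.609, -0.511], [-0.752, 0.396, -0.528, -0.89], [0.008, 0.806, 0.592, 1.044]]
scene gate_grip [([320.0, 233.0, 23.0, 11.0], 0.68), ([268.0, 279.0, 16.0, 25.0], 0.5), ([288.0, 255.0, 19.0, 28.0], 0.49), ([224.0, 164.0, 82.0, 72.0], 0.45)]
scene parking_block [([313.0, 236.0, 34.0, 29.0], 0.59)]
scene dispenser [([222.0, 164.0, 82.0, 71.0], 0.68)]
scene slide_tab [([260.0, 194.0, 20.0, 22.0], 0.65)]
scene tea_canister [([230.0, 132.0, 21.0, 33.0], 0.64), ([321.0, 269.0, 32.0, 39.0], 0.54)]
scene honey_jar [([369.0, 254.0, 18.0, 34.0], 0.55)]
{'fx': 419.7447614403099, 'fy': 419.7447614403099, 'cx': 284.56609309519956, 'cy': 212.64005981019423} [[-0.003, 0.986, -0.166, 0.186], [-1.0, -0.002, 0.003, -0.052], [0.002, 0.166, 0.986, 1.545]]
top gate_grip [([352.0, 284.0, 16.0, 7.0], 0.48), ([350.0, 204.0, 14.0, 13.0], 0.44)]
top parking_block [([339.0, 198.0, 32.0, 30.0], 0.79)]
top dispenser [([207.0, 182.0, 98.0, 34.0], 0.84), ([153.0, 128.0, 40.0, 36.0], 0.44)]
top slid
[... 194 characters left out ...]
 'joint_pos': array([64.06783672, 21.93607398,  2.51647773, 91.54991662, -1.02682068,
       66.53218517, -2.85859754]), 'joint_vel': array([-0.02882408,  0.05556698,  0.08477247, -0.06453764, -0.10221302,
        0.06770188,  0.09708322]), 'joint_torque': array([-2.84691505e-04, -4.33275640e+01,  1.02318730e+00, -2.49848467e+01,
        1.06509787e-02,  1.61986281e-03, -1.28294644e-05]), 'ee_pos': array([ 0.22583855, -0.60953666,  0.25632191]), 'ee_rot': array([ 1.79995789e+02, -2.29657226e-03,  2.03301881e+01]), 'wrist_force': array([-0.96419277, -0.66412103,  0.35199292]), 'ft_torque': array([-0.04360166,  0.0319769 , -0.00869343]), 'gripper_force': 0.0, 'width': 0.9999522399918197}
0.025
```

View pics/scene0.png

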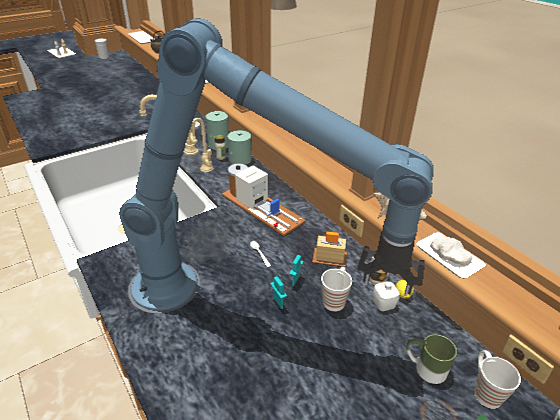

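View pics/top0.png

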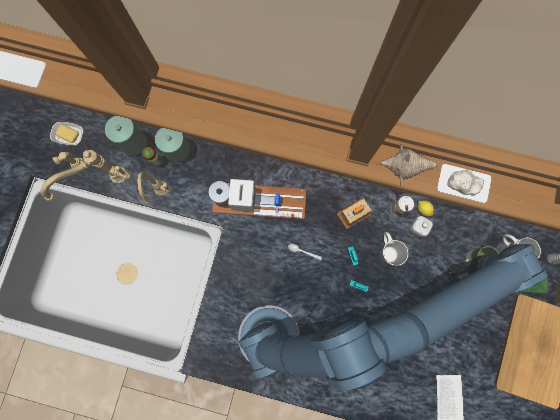

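The scene view shows the white tower at (250,185), the blue tab at (275,205) and the parking block with the orange grip at (331,243). The top view shows the tower at (241,192), the tab at (278,200) and the block at (355,212).

Possible look-alikes for the blade are the teal-gripped things at scene (297,268) and (279,292), which are top (353,256) and (359,286). I choose the orange grip in the wooden block and will check it in a crop.

Run:
```python
from h import *
s=np.load("scene0im.npy"); t=np.load("top0im.npy")
a=cv2.resize(t[170:240,200:390],None,fx=4,fy=4,interpolation=cv2.INTER_CUBIC)
b=cv2.resize(s[155:275,220:360],None,fx=2.6,fy=2.6,interpolation=cv2.INTER_CUBIC)
W=760;o=np.zeros((a.shape[0]+b.shape[0],W,3),np.uint8);o[:a.shape[0],:a.shape[1]]=a;o[a.shape[0]:,:b.shape[1]]=b
c=cv2.resize(s[218:268,300:360],None,fx=6,fy=6,interpolation=cv2.INTER_CUBIC);o[a.shape[0]:a.shape[0]+300,400:760]=c
cv2.imwrite("pics/crop1.png",o)
P=np.load("top0.npy");hsv=cv2.cvtColor(t,cv2.COLOR_BGR2HSV)
def blob(m,box,P,n):
    x0,y0,x1,y1=box; mm=np.zeros(m.shape,bool); mm[y0:y1,x0:x1]=m[y0:y1,x0:x1]; q=P[mm]; q=q[~np.isnan(q[:,0])]
    v,u=np.where(mm); print(n,len(q),"px",u.mean().round(1),v.mean().round(1),"med",np.median(q,0).round(4),"min",q.min(0).round(3),"max",q.max(0).round(3)); return q
z=P[...,2]
q=blob((z>.122)&(z<.14),(205,170,300,225),P,"towertop+drum")
q=blob((z>.122)&(z<.14)&(hsv[...,2]>150),(229,170,300,225),P,"towertop")
r=cv2.minAreaRect((q[:,:2]*1000).astype(np.float32));print(r)
q=blob((z>.01)&(z<.02),(205,170,320,225),P,"board")
r=cv2.minAreaRect((q[:,:2]*1000).astype(np.float32));print(r)
q=blob((hsv[...,0]>105)&(hsv[...,0]<130)&(hsv[...,1]>150)&(z>.06),(260,185,300,215),P,"tab top")
print(cv2.minAreaRect((q[:,:2]*1000).astype(np.float32)))
q=blob((z>.1),(335,195,375,228),P,"grip"); print(cv2.minAreaRect((q[:,:2]*1000).astype(np.float32)))
q=blob((z>.062)&(z<.078),(335,195,375,230),P,"blocktop"); print(cv2.minAreaRect((q[:,:2]*1000).astype(np.float32)))
q=blob((hsv[...,0]<6)&(hsv[...,1]>180),(270,195,310,225),P,"red")
```

```text
towertop+drum 779 px 235.1 192.0 med [0.4979 0.1109 0.1301] min [0.449 0.053 0.122] max [0.544 0.21  0.139]
towertop 569 px 240.5 192.1 med [0.497  0.0971 0.1314] min [0.451 0.053 0.122] max [0.544 0.137 0.139]
((496.92633056640625, 96.77177429199219), (81.78111267089844, 90.804443359375), 85.73979949951172)
board 1125 px 272.6 202.6 med [ 0.4725 -0.039   0.0157] min [ 0.414 -0.176  0.01 ] max [0.604 0.242 0.02 ]
((510.8286437988281, 33.762420654296875), (193.1718292236328, 410.5461730957031), 3.0339372158050537)
tab top 33 px 276.8 198.9 med [ 0.4832 -0.0288  0.0752] min [ 0.468 -0.033  0.067] max [ 0.502 -0.022  0.084]
((485.0756530761719, -27.06907844543457), (10.880632400512695, 33.26154327392578), 89.83575439453125)
grip 47 px 358.0 208.7 med [ 0.4407 -0.3104  0.1109] min [ 0.428 -0.329  0.101] max [ 0.455 -0.293  0.12 ]
((441.8088684082031, -311.3908386230469), (13.962873458862305, 39.284698486328125), 30.589200973510742)
blocktop 286 px 355.9 210.8 med [ 0.4397 -0.3078  0.0719] min [ 0.397 -0.361  0.063] max [ 0.483 -0.261  0.078]
((442.24627685546875, -311.7340087890625), (50.157508850097656, 91.54735565185547), 30.378816604614258)<stdin>:11: RuntimeWarning: Mean of empty slice.
  ret = ret.dtype.type(ret / rcount)
  return _methods._mean(a, axis=axis, dtype=dtype,
  ret = um.true_divide(
Traceback (most recent call last):
ValueError: zero-size array to reduction operation minimum which has no identity
```

View pics/crop1.png

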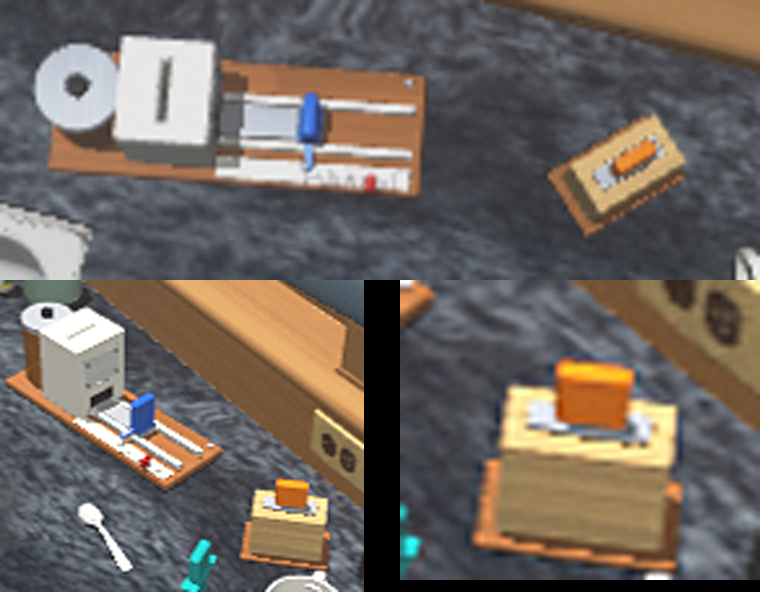

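Only the grip in the wooden block is orange with a bare steel flange, at top (358,209), so the choice stands. The slot shows at about top (241,192). The red pointer is at about (293,215), and the index arm is at about (277,209).

```bash
cat >> h.py <<'E'
def ray(name,u,v,z):
    c=arm.calibration(name); T=np.linalg.inv(np.array(c["extrinsics"]))
    d=T[:3,:3]@np.array([(u-c["cx"])/c["fx"],-(v-c["cy"])/c["fy"],-1]); return T[:3,3]+d*(z-T[2,3])/d[2]
def cen(im,f,box):
    x0,y0,x1,y1=box; h=cv2.cvtColor(im[y0:y1,x0:x1],cv2.COLOR_BGR2HSV).astype(int); w=f(h).astype(float)
    v,u=np.mgrid[y0:y1,x0:x1]; return (u*w).sum()/w.sum(),(v*w).sum()/w.sum(),w.sum()
red=lambda h:((h[...,0]<8)|(h[...,0]>172))*np.clip(h[...,1]-170,0,80)*(h[...,2]>90)
E
python3 - <<'E'
from h import *
s=np.load("scene0im.npy"); t=np.load("top0im.npy")
for n,im,sb,rb,gb in(("top",t,(235,182,247,203),(285,208,300,222),(345,200,372,222)),("scene",s,(236,167,262,180),(267,218,283,232),(322,230,343,240))):
    W=np.load(n+"0.npy")
    u,v,w=cen(im,lambda h:np.clip(150-h[...,2],0,100)*1.,sb); print(n,"slot",round(u,1),round(v,1),w,ray(n,u,v,.13).round(4))
    u,v,w=cen(im,red,rb); print(n,"red",round(u,1),round(v,1),w,ray(n,u,v,.025).round(4))
    # board/tower rects, tab
    z=W[...,2]
h=cv2.cvtColor(t,cv2.COLOR_BGR2HSV)
np.set_printoptions(linewidth=220)
print(h[183:203,233:249,2]); 
print("red sat");print((h[208:222,270:300,1]*((h[208:222,270:300,0]<8)|(h[208:222,270:300,0]>172))))
hs=cv2.cvtColor(s,cv2.COLOR_BGR2HSV); print(np.where((hs[205:235,255:290,0]<8)|(hs[205:235,255:290,0]>172),hs[205:235,255:290,1],0)[8:])
P=np.load("top0.npy")
for (u,v) in((395,252),(423,226),(405,204),(353,256),(278,197),(277,208)): print(u,v,P[v,u].round(3))
z=P[...,2]
for nm,f in (("tab",lambda h:((h[...,0]>100)&(h[...,0]<130))*np.clip(h[...,1]-120,0,100)),):
  for n,im,b in(("top",t,(268,188,290,212)),("scene",s,(262,192,288,225))):
    x0,y0,x1,y1=b; m=f(cv2.cvtColor(im[y0:y1,x0:x1],cv2.COLOR_BGR2HSV).astype(int))>0; q=np.load(n+"0.npy")[y0:y1,x0:x1][m]; q=q[(q[:,2]>.06)]; print(n,"tab",len(q),q.mean(0).round(4),np.percentile(q,[5,95],0).round(4).tolist())
E
```

```text
top slot 240.5 192.7 1203.0 [0.4948 0.096  0.13  ]
top red nan nan 0.0 [nan nan nan]
scene slot 246.7 167.7 1714.0 [0.5151 0.1335 0.13  ]
scene red 275.5 224.0 450.0 [ 0.4316 -0.0854  0.025 ]
[[232 232 232 232 232 232 232 232 232 232 232 232 232 231 232 232]
 [232 232 232 232 232 231 226 208 218 178 212 231 232 232 232 232]
 [232 232 232 232 232 232 225 173 144 155 220 231 232 232 232 231]
 [232 232 232 232 232 231 225 167 104 128 226 232 232 233 232 232]
 [232 232 232 232 232 232 217 147  97 150 226 232 232 232 232 232]
 [231 232 232 232 232 232 217 143  95 152 226 231 232 232 232 232]
 [232 232 232 232 232 232 207 124  92 177 227 232 232 231 232 232]
 [232 232 232 232 232 232 205 121  91 181 230 232 232 232 232 232]
 [232 233 232 232 233 232 169 117  90 181 231 233 232 231 232 231]
 [232 232 232 232 232 232 189 102  88 214 231 232 232 232 232 232]
 [232 232 232 232 232 232 192 100  89 217 231 232 232 232 232 232]
 [232 232 232 232 232 225 172  97  88 218 232 232 232 232 232 232]
 [232 232 232 231 232 225 168  96 115 221 232 232 232 232 232 232]
 [232 232 232 232 232 225 167  97 118
[... 5131 characters left out ...]
 0   0   0   0   0   0   0   0   0]
 [  0   0   0   0   0   0   0   0   0   0   0   0   0   0   0   0   0   0   0   0   0   0   0   0   0   0   0   0   0   0   0   0   0   0   0]]
395 252 [ 0.298 -0.459  0.011]
423 226 [ 0.383 -0.541  0.086]
405 204 [ 0.459 -0.477  0.102]
353 256 [ 0.279 -0.291  0.096]
278 197 [ 0.491 -0.032  0.074]
277 208 [ 0.46  -0.028  0.026]
top tab 40 [ 0.4847 -0.0281  0.0745] [[0.4693, -0.0327, 0.067], [0.5013, -0.0217, 0.0793]]
scene tab 40 [ 0.4838 -0.0357  0.0696] [[0.4674, -0.0415, 0.0623], [0.5027, -0.028, 0.0747]]h.py:15: RuntimeWarning: invalid value encountered in scalar divide
  v,u=np.mgrid[y0:y1,x0:x1]; return (u*w).sum()/w.sum(),(v*w).sum()/w.sum(),w.sum()
```

Emit:
{"fn": "arm_command", "kwargs": {"steps": [{"rz":0.12,"claw":50},{"rz":0.24,"claw":50},{"rz":0.36,"claw":50},{"rz":0.48,"claw":50},{"rz":0.6,"claw":50}], "squeeze": 60}}

```text
validation failed for argument at $.st...
```

The top view gives the slot at (0.495, 0.096) and the tower rectangle's centre at (0.497, 0.097), which agree. The tab lies 125 mm in front of the slot, as stated. Top (395,252) turned out to be the inside of the mug, and the objects nearest the block are clear of the approach. The move call was refused, so I'll send whole rows.

Emit:
{"fn": "arm_command", "kwargs": {"steps": [{"dx":0,"dy":0,"dz":0,"rx":0,"ry":0,"rz":0.12,"claw":50},{"dx":0,"dy":0,"dz":0,"rx":0,"ry":0,"rz":0.24,"claw":50},{"dx":0,"dy":0,"dz":0,"rx":0,"ry":0,"rz":0.36,"claw":50},{"dx":0,"dy":0,"dz":0,"rx":0,"ry":0,"rz":0.48,"claw":50},{"dx":0,"dy":0,"dz":0,"rx":0,"ry":0,"rz":0.6,"claw":50}], "squeeze": 60}}

```text
t: 1.12
ee_pos: [0.2258, -0.6095, 0.2563]
ee_rot: [180.0, -0.0, -14.4]
wrist_force: [0.1, 0.5, 0.0]
width: 0.586
gripper_force: 0.0
```

Emit:
{"fn": "arm_command", "kwargs": {"steps": [{"dx":14,"dy":-34,"dz":0,"rx":0,"ry":0,"rz":0.12,"claw":50},{"dx":28,"dy":-68,"dz":0,"rx":0,"ry":0,"rz":0.24,"claw":50},{"dx":42,"dy":-102,"dz":0,"rx":0,"ry":0,"rz":0.36,"claw":50},{"dx":55,"dy":-136,"dz":0,"rx":0,"ry":0,"rz":0.48,"claw":50},{"dx":69,"dy":-171,"dz":0,"rx":0,"ry":0,"rz":0.6,"claw":50}], "squeeze": 60}}

```text
t: 1.53
ee_pos: [0.3345, -0.4597, 0.2565]
ee_rot: [-180.0, -0.0, -48.6]
wrist_force: [0.8, 0.2, -0.4]
width: 0.586
gripper_force: 0.0
```

```bash
cat >> h.py <<'E'
def to(p,yaw,cmd=None):
    o=arm.get_obs(); r=R.from_euler('xyz',o["ee_rot"],degrees=True)
    if cmd is not None: r=R.from_euler('xyz',[180,0,cmd[3]],degrees=True)
    p0=np.array(cmd[:3]) if cmd is not None else o["ee_pos"]
    d=r.inv().apply(np.array(p)-p0)*1000; rv=(r.inv()*R.from_euler('xyz',[180,0,yaw],degrees=True)).as_rotvec()
    print("t",round(o["t"],2),"pos",o["ee_pos"].round(4),o["ee_rot"].round(2),"move",d.round(1),rv.round(4)); return d,rv
E
python3 - <<'E'
from h import *
print(arm.get_obs()["joint_pos"].round(1))
to([.442,-.3115,.256],-59.4)
for z in (.02,.025,.03): print(ray("top",292.0,215.5,z).round(4))
E
```

```text
[ 42.5  13.1   8.4 103.3  -2.1  63.7 -87. ]
t 1.53 pos [ 0.3345 -0.4597  0.2565] [-1.800e+02 -3.000e-02 -4.864e+01] move [ -40.2 -178.6    0.5] [-1.000e-04 -5.000e-04  1.878e-01]
[ 0.4326 -0.0832  0.02  ]
[ 0.4318 -0.0831  0.025 ]
[ 0.431 -0.083  0.03 ]
```

Emit:
{"fn": "arm_command", "kwargs": {"steps": [{"dx":-8,"dy":-37,"dz":0,"rx":0,"ry":0,"rz":0.1,"claw":50},{"dx":-16,"dy":-74,"dz":0,"rx":0,"ry":0,"rz":0.188,"claw":50},{"dx":-24,"dy":-111,"dz":0,"rx":0,"ry":0,"rz":0.188,"claw":50},{"dx":-32,"dy":-148,"dz":0,"rx":0,"ry":0,"rz":0.188,"claw":50},{"dx":-40.2,"dy":-178.6,"dz":0,"rx":0,"ry":0,"rz":0.188,"claw":50}], "squeeze": 60}}

```text
t: 1.95
ee_pos: [0.4424, -0.3093, 0.2567]
ee_rot: [-179.9, -0.0, -58.9]
wrist_force: [0.6, -0.1, 0.1]
width: 0.583
gripper_force: 0.0
```

Run:
```python
from h import *
to([.442,-.3115,.103],-59.4)
im,d=arm.grab_frame("scene"); a=cv2.resize(im[150:290,240:400],None,fx=4,fy=4,interpolation=cv2.INTER_CUBIC); cv2.imwrite("pics/pre.png",a)
```

```text
t 1.95 pos [ 0.4424 -0.3093  0.2567] [-1.7992e+02 -3.0000e-02 -5.8910e+01] move [  1.6   1.7 153.7] [-0.0014 -0.0005  0.0086]
```

View pics/pre.png

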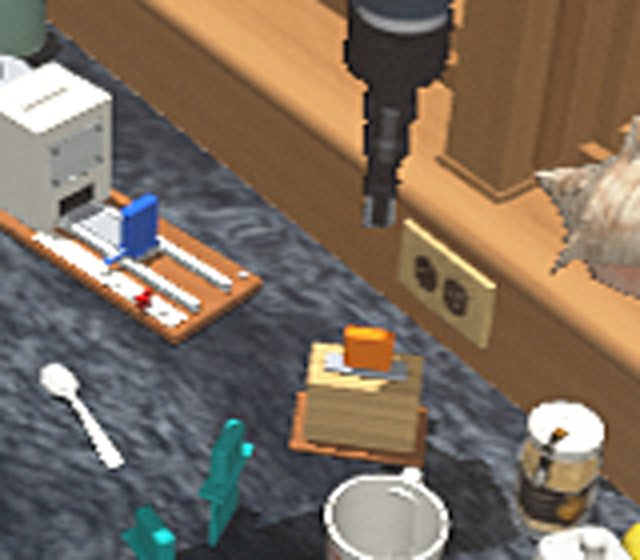

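The gripper at crop (380,215) hangs over the orange grip at (369,348), and the way down is clear.

Emit:
{"fn": "arm_command", "kwargs": {"steps": [{"dx":0,"dy":0,"dz":30,"rx":0,"ry":0,"rz":0,"claw":50},{"dx":0,"dy":0,"dz":60,"rx":0,"ry":0,"rz":0,"claw":50},{"dx":0,"dy":0,"dz":90,"rx":0,"ry":0,"rz":0,"claw":50},{"dx":0,"dy":0,"dz":110,"rx":0,"ry":0,"rz":0,"claw":50},{"dx":0,"dy":0,"dz":110,"rx":0,"ry":0,"rz":0,"claw":50}], "squeeze": 60}}

```text
t: 2.42
ee_pos: [0.4368, -0.3101, 0.1416]
ee_rot: [179.7, 0.5, -59.0]
wrist_force: [0.0, 0.2, -0.6]
width: 0.585
gripper_force: 0.0
```

Run:
```python
from h import *
to([.442,-.3115,.103],-59.4)
```

```text
t 2.42 pos [ 0.4368 -0.3101  0.1416] [179.72   0.51 -59.04] move [ 4.2 -4.  38.5] [0.0049 0.0089 0.0063]
```

Emit:
{"fn": "arm_command", "kwargs": {"steps": [{"dx":0,"dy":0,"dz":10,"rx":0,"ry":0,"rz":0,"claw":50},{"dx":0,"dy":0,"dz":20,"rx":0,"ry":0,"rz":0,"claw":50},{"dx":0,"dy":0,"dz":20,"rx":0,"ry":0,"rz":0,"claw":50},{"dx":0,"dy":0,"dz":20,"rx":0,"ry":0,"rz":0,"claw":50},{"dx":0,"dy":0,"dz":20,"rx":0,"ry":0,"rz":0,"claw":50}], "squeeze": 60}}

```text
t: 2.83
ee_pos: [0.4411, -0.3127, 0.1273]
ee_rot: [-179.9, -0.1, -59.1]
wrist_force: [-0.6, 0.1, -0.2]
width: 0.589
gripper_force: 0.0
```

Run:
```python
from h import *
to([.442,-.3115,.103],-59.4)
```

```text
t 2.83 pos [ 0.4411 -0.3127  0.1273] [-1.7994e+02 -1.1000e-01 -5.9050e+01] move [-0.6 -1.4 24.3] [-0.001  -0.0019  0.0061]
```

Emit:
{"fn": "arm_command", "kwargs": {"steps": [{"dx":-0.5,"dy":-1,"dz":12,"rx":0,"ry":0,"rz":0.006,"claw":50},{"dx":-0.5,"dy":-1,"dz":24,"rx":0,"ry":0,"rz":0.006,"claw":50},{"dx":-0.5,"dy":-1,"dz":24,"rx":0,"ry":0,"rz":0.006,"claw":50},{"dx":-0.5,"dy":-1,"dz":24,"rx":0,"ry":0,"rz":0.006,"claw":50},{"dx":-0.5,"dy":-1,"dz":24,"rx":0,"ry":0,"rz":0.006,"claw":50}], "squeeze": 60}}

```text
t: 3.25
ee_pos: [0.4407, -0.3111, 0.1018]
ee_rot: [180.0, 0.0, -59.4]
wrist_force: [-0.2, -0.1, 0.1]
width: 0.585
gripper_force: 0.0
```

Emit:
{"fn": "arm_command", "kwargs": {"steps": [{"dx":0,"dy":0,"dz":0,"rx":0,"ry":0,"rz":0,"claw":0},{"dx":0,"dy":0,"dz":0,"rx":0,"ry":0,"rz":0,"claw":0},{"dx":0,"dy":0,"dz":0,"rx":0,"ry":0,"rz":0,"claw":0},{"dx":0,"dy":0,"dz":0,"rx":0,"ry":0,"rz":0,"claw":0},{"dx":0,"dy":0,"dz":0,"rx":0,"ry":0,"rz":0,"claw":0}], "squeeze": 60}}

```text
t: 3.67
ee_pos: [0.4414, -0.3115, 0.1028]
ee_rot: [-180.0, -0.1, -59.4]
wrist_force: [-0.5, 0.0, 2.1]
width: 0.153
gripper_force: 58.6
```

Emit:
{"fn": "arm_command", "kwargs": {"steps": [{"dx":0,"dy":0,"dz":-20,"rx":0,"ry":0,"rz":0,"claw":0},{"dx":0,"dy":0,"dz":-50,"rx":0,"ry":0,"rz":0,"claw":0},{"dx":0,"dy":0,"dz":-85,"rx":0,"ry":0,"rz":0,"claw":0},{"dx":0,"dy":0,"dz":-120,"rx":0,"ry":0,"rz":0,"claw":0},{"dx":0,"dy":0,"dz":-150,"rx":0,"ry":0,"rz":0,"claw":0}], "squeeze": 60}}

```text
t: 4.08
ee_pos: [0.4409, -0.3113, 0.2544]
ee_rot: [-180.0, -0.1, -59.4]
wrist_force: [0.6, -0.1, -0.3]
width: 0.154
gripper_force: 59.4
```

Run:
```python
from h import *
a=to([.4960,.0965,.256],-4.15)
im,d=arm.grab_frame("scene"); a=cv2.resize(im[150:290,240:400],None,fx=4,fy=4,interpolation=cv2.INTER_CUBIC); cv2.imwrite("pics/lift.png",a)
```

```text
t 4.08 pos [ 0.4409 -0.3113  0.2544] [-1.7997e+02 -5.0000e-02 -5.9400e+01] move [-323.  -255.    -1.8] [-0.     -0.0011 -0.9643]
```

View pics/lift.png

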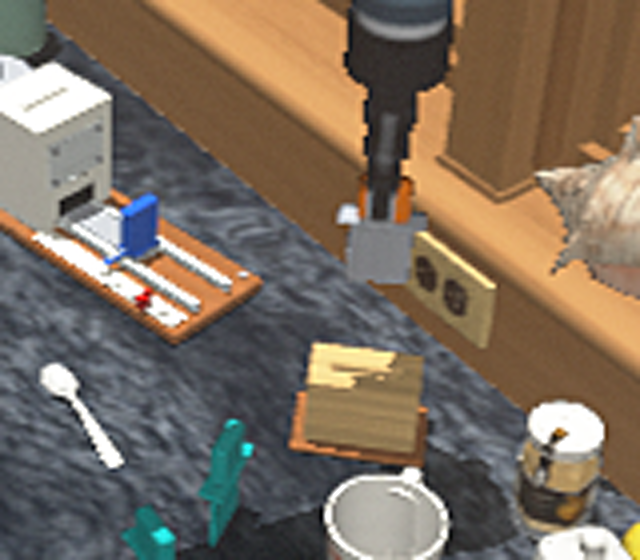

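The blade hangs upright from the gripper at crop (383,230), and the block is empty. Next I carry it to the tower.

Emit:
{"fn": "arm_command", "kwargs": {"steps": [{"dx":-27,"dy":-21,"dz":0,"rx":0,"ry":0,"rz":-0.1,"claw":0},{"dx":-54,"dy":-42,"dz":0,"rx":0,"ry":0,"rz":-0.2,"claw":0},{"dx":-81,"dy":-64,"dz":0,"rx":0,"ry":0,"rz":-0.3,"claw":0},{"dx":-108,"dy":-85,"dz":0,"rx":0,"ry":0,"rz":-0.4,"claw":0},{"dx":-135,"dy":-106,"dz":0,"rx":0,"ry":0,"rz":-0.5,"claw":0}], "squeeze": 60}}

```text
t: 4.55
ee_pos: [0.463, -0.1395, 0.252]
ee_rot: [180.0, 0.0, -30.5]
wrist_force: [0.7, 0.0, -1.5]
width: 0.155
gripper_force: 59.4
```

Run:
```python
from h import *
a=to([.4960,.0965,.256],-4.15)
```

```text
t 4.55 pos [ 0.463  -0.1395  0.252 ] [ 1.7999e+02  1.0000e-02 -3.0480e+01] move [ -91.3 -220.1   -4. ] [ 1.000e-04  2.000e-04 -4.596e-01]
```

Emit:
{"fn": "arm_command", "kwargs": {"steps": [{"dx":-14,"dy":-33,"dz":-2,"rx":0,"ry":0,"rz":-0.1,"claw":0},{"dx":-28,"dy":-67,"dz":-4,"rx":0,"ry":0,"rz":-0.2,"claw":0},{"dx":-42,"dy":-100,"dz":-4,"rx":0,"ry":0,"rz":-0.3,"claw":0},{"dx":-55,"dy":-133,"dz":-4,"rx":0,"ry":0,"rz":-0.4,"claw":0},{"dx":-69,"dy":-166,"dz":-4,"rx":0,"ry":0,"rz":-0.46,"claw":0}], "squeeze": 60}}

```text
t: 4.97
ee_pos: [0.4887, 0.0384, 0.256]
ee_rot: [180.0, -0.0, -4.2]
wrist_force: [0.2, 0.4, -0.6]
width: 0.153
gripper_force: 59.4
```

Run:
```python
from h import *
a=to([.4960,.0965,.256],-4.15)
```

```text
t 4.97 pos [0.4887 0.0384 0.256 ] [179.98  -0.    -4.15] move [  3.1 -58.5   0. ] [ 0.0003 -0.     -0.    ]
```

Emit:
{"fn": "arm_command", "kwargs": {"steps": [{"dx":1,"dy":-20,"dz":0,"rx":0,"ry":0,"rz":0,"claw":0},{"dx":2,"dy":-40,"dz":0,"rx":0,"ry":0,"rz":0,"claw":0},{"dx":3,"dy":-58,"dz":0,"rx":0,"ry":0,"rz":0,"claw":0},{"dx":3,"dy":-58,"dz":0,"rx":0,"ry":0,"rz":0,"claw":0},{"dx":3,"dy":-58,"dz":10,"rx":0,"ry":0,"rz":0,"claw":0}], "squeeze": 60}}

```text
t: 5.38
ee_pos: [0.4976, 0.0959, 0.2476]
ee_rot: [-179.9, -0.2, -4.2]
wrist_force: [-0.0, 0.1, 1.2]
width: 0.155
gripper_force: 59.4
```

Emit:
{"fn": "arm_command", "kwargs": {"steps": [{"dx":0,"dy":0,"dz":8,"rx":0,"ry":0,"rz":0,"claw":0},{"dx":0,"dy":0,"dz":13,"rx":0,"ry":0,"rz":0,"claw":0},{"dx":0,"dy":0,"dz":15,"rx":0,"ry":0,"rz":0,"claw":0},{"dx":0,"dy":0,"dz":15,"rx":0,"ry":0,"rz":0,"claw":0},{"dx":0,"dy":0,"dz":15,"rx":0,"ry":0,"rz":0,"claw":0}], "squeeze": 60}}

```text
t: 5.8
ee_pos: [0.4963, 0.0936, 0.231]
ee_rot: [180.0, 0.0, -4.5]
wrist_force: [-0.3, -0.2, -0.6]
width: 0.155
gripper_force: 59.4
```

Run:
```python
from h import *
a=to([.4960,.0965,.163],-4.15)
im,d=arm.grab_frame("scene"); cv2.imwrite("pics/above.png",cv2.resize(im[100:220,190:310],None,fx=4.9,fy=4.9,interpolation=cv2.INTER_CUBIC))
```

```text
t 5.8 pos [0.4963 0.0936 0.231 ] [ 1.7998e+02  3.0000e-02 -4.4700e+00] move [-0.5 -2.9 68. ] [ 0.0003  0.0006 -0.0056]
```

View pics/above.png

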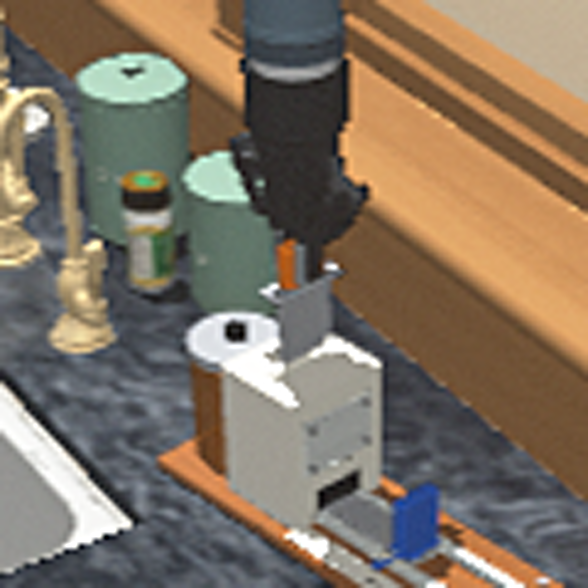

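The blade stands over the slot, with its lower edge at about crop (305,350), a few millimetres above the tower's top. I'll correct 2–3 mm along y and feel the way in.

Emit:
{"fn": "arm_command", "kwargs": {"steps": [{"dx":0,"dy":-2,"dz":0,"rx":0,"ry":0,"rz":-0.005,"claw":0},{"dx":0,"dy":-2,"dz":0,"rx":0,"ry":0,"rz":-0.005,"claw":0},{"dx":0,"dy":-2,"dz":0,"rx":0,"ry":0,"rz":-0.005,"claw":0},{"dx":0,"dy":-2,"dz":4,"rx":0,"ry":0,"rz":-0.005,"claw":0},{"dx":0,"dy":-2,"dz":6,"rx":0,"ry":0,"rz":-0.005,"claw":0}], "squeeze": 60}}

```text
t: 6.27
ee_pos: [0.4965, 0.0965, 0.2251]
ee_rot: [180.0, -0.0, -4.1]
wrist_force: [-0.7, 0.5, -1.4]
width: 0.155
gripper_force: 59.4
```

Run:
```python
from h import *
a=to([.4960,.0965,.163],-4.15); print(arm.get_obs()["wrist_force"])
im,d=arm.grab_frame("top"); W=pts("top",d); m=(W[...,2]>.2)&(W[...,2]<.24); 
hs=cv2.cvtColor(im,cv2.COLOR_BGR2HSV)[170:215,215:270]; o=(hs[...,0]>4)&(hs[...,0]<16)&(hs[...,1]>200); q=W[170:215,215:270][o]; print(len(q), q.mean(0).round(4) if len(q) else "")
q=q[q[:,2]>.2] if len(q) else q; print(len(q), q.round(4).tolist()[:12])
```

```text
t 6.27 pos [0.4965 0.0965 0.2251] [180.   -0.   -4.1] move [-0.5  0.  62.1] [ 0.0001 -0.0001  0.001 ]
[-0.71133691  0.48329936 -1.42029691]
0 
0 []
```

Emit:
{"fn": "arm_command", "kwargs": {"steps": [{"dx":0,"dy":0,"dz":2,"rx":0,"ry":0,"rz":0,"claw":0},{"dx":0,"dy":0,"dz":4,"rx":0,"ry":0,"rz":0,"claw":0},{"dx":0,"dy":0,"dz":6,"rx":0,"ry":0,"rz":0,"claw":0},{"dx":0,"dy":0,"dz":8,"rx":0,"ry":0,"rz":0,"claw":0},{"dx":0,"dy":0,"dz":8,"rx":0,"ry":0,"rz":0,"claw":0}], "squeeze": 60}}

```text
t: 6.73
ee_pos: [0.4969, 0.0963, 0.2182]
ee_rot: [180.0, -0.0, -4.1]
wrist_force: [-2.4, -1.1, 4.6]
width: 0.155
gripper_force: 60.2
```

The blade is in the chamfer and a light side force points to −x and −y, so I follow it while lowering.

Emit:
{"fn": "arm_command", "kwargs": {"steps": [{"dx":-1,"dy":0.5,"dz":1,"rx":0,"ry":0,"rz":0,"claw":0},{"dx":-1.5,"dy":0.5,"dz":3,"rx":0,"ry":0,"rz":0,"claw":0},{"dx":-1.5,"dy":0.5,"dz":5,"rx":0,"ry":0,"rz":0,"claw":0},{"dx":-1.5,"dy":0.5,"dz":7,"rx":0,"ry":0,"rz":0,"claw":0},{"dx":-1.5,"dy":0.5,"dz":8,"rx":0,"ry":0,"rz":0,"claw":0}], "squeeze": 60}}

```text
t: 7.15
ee_pos: [0.4971, 0.0965, 0.2166]
ee_rot: [179.9, -0.2, -4.1]
wrist_force: [-12.4, -3.7, 36.3]
width: 0.157
gripper_force: 64.7
```

The blade jams at the slot's rim with the reaction towards −x. The dark slot centroid also gave x = 0.4948, so I back off 10 mm and shift there.

Emit:
{"fn": "arm_command", "kwargs": {"steps": [{"dx":0,"dy":0,"dz":-10,"rx":0,"ry":0,"rz":0,"claw":0},{"dx":0,"dy":0,"dz":-17,"rx":0,"ry":0,"rz":0,"claw":0},{"dx":0,"dy":0,"dz":-17,"rx":0,"ry":0,"rz":0,"claw":0},{"dx":0,"dy":0,"dz":-17,"rx":0,"ry":0,"rz":0,"claw":0},{"dx":0,"dy":0,"dz":-17,"rx":0,"ry":0,"rz":0,"claw":0}], "squeeze": 60}}

```text
t: 7.57
ee_pos: [0.4944, 0.0959, 0.2252]
ee_rot: [180.0, 0.1, -4.1]
wrist_force: [0.8, 0.3, -0.8]
width: 0.158
gripper_force: 59.4
```

Run:
```python
from h import *
a=to([.4942,.0962,.220],-4.15); print(arm.get_obs()["wrist_force"])
im,d=arm.grab_frame("scene"); cv2.imwrite("pics/above2.png",cv2.resize(im[138:198,220:290],None,fx=8,fy=8,interpolation=cv2.INTER_CUBIC))
```

```text
t 7.57 pos [0.4944 0.0959 0.2252] [ 1.7998e+02  1.0000e-01 -4.1100e+00] move [-0.2 -0.3  5.2] [0.0004 0.0018 0.0008]
[ 0.84633395  0.32364278 -0.82650131]
```

View pics/above2.png

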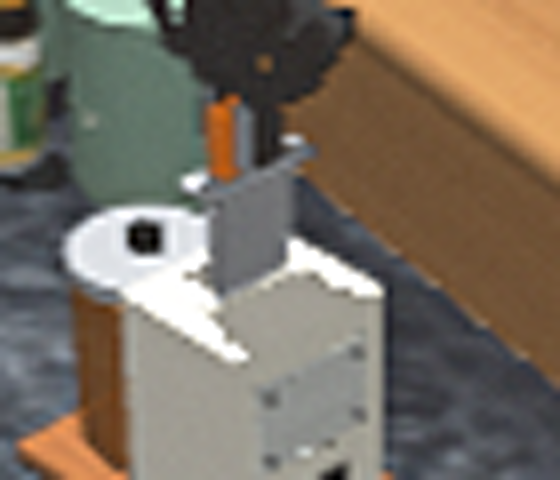

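The blade now stands just over the slot at crop (250,290), and the slot mouth is hidden behind it. I descend gently at x = 0.494.

Emit:
{"fn": "arm_command", "kwargs": {"steps": [{"dx":0,"dy":0,"dz":3,"rx":0,"ry":0,"rz":0,"claw":0},{"dx":0,"dy":0,"dz":6,"rx":0,"ry":0,"rz":0,"claw":0},{"dx":0,"dy":0,"dz":9,"rx":0,"ry":0,"rz":0,"claw":0},{"dx":0,"dy":0,"dz":11,"rx":0,"ry":0,"rz":0,"claw":0},{"dx":0,"dy":0,"dz":11,"rx":0,"ry":0,"rz":0,"claw":0}], "squeeze": 60}}

```text
t: 8.03
ee_pos: [0.4944, 0.096, 0.2143]
ee_rot: [180.0, 0.1, -4.1]
wrist_force: [0.5, -0.9, -0.8]
width: 0.153
gripper_force: 59.4
```

It slides in freely.

Emit:
{"fn": "arm_command", "kwargs": {"steps": [{"dx":0,"dy":0,"dz":9,"rx":0,"ry":0,"rz":0,"claw":0},{"dx":0,"dy":0,"dz":18,"rx":0,"ry":0,"rz":0,"claw":0},{"dx":0,"dy":0,"dz":27,"rx":0,"ry":0,"rz":0,"claw":0},{"dx":0,"dy":0,"dz":36,"rx":0,"ry":0,"rz":0,"claw":0},{"dx":0,"dy":0,"dz":42,"rx":0,"ry":0,"rz":0,"claw":0}], "squeeze": 60}}

```text
t: 8.45
ee_pos: [0.4945, 0.0959, 0.1716]
ee_rot: [180.0, 0.1, -4.1]
wrist_force: [0.5, 0.1, 0.3]
width: 0.157
gripper_force: 59.4
```

Emit:
{"fn": "arm_command", "kwargs": {"steps": [{"dx":0,"dy":0,"dz":4,"rx":0,"ry":0,"rz":0,"claw":0},{"dx":0,"dy":0,"dz":8,"rx":0,"ry":0,"rz":0,"claw":0},{"dx":0,"dy":0,"dz":10,"rx":0,"ry":0,"rz":0,"claw":0},{"dx":0,"dy":0,"dz":11,"rx":0,"ry":0,"rz":0,"claw":0},{"dx":0,"dy":0,"dz":11,"rx":0,"ry":0,"rz":0,"claw":0}], "squeeze": 60}}

```text
t: 8.87
ee_pos: [0.495, 0.0961, 0.1628]
ee_rot: [180.0, 0.0, -4.1]
wrist_force: [-2.1, -0.8, 1.4]
width: 0.153
gripper_force: 59.7
```

Emit:
{"fn": "arm_command", "kwargs": {"steps": [{"dx":0,"dy":0,"dz":2,"rx":0,"ry":0,"rz":0,"claw":0},{"dx":0,"dy":0,"dz":4,"rx":0,"ry":0,"rz":0,"claw":0},{"dx":0,"dy":0,"dz":5,"rx":0,"ry":0,"rz":0,"claw":0},{"dx":0,"dy":0,"dz":5,"rx":0,"ry":0,"rz":0,"claw":0},{"dx":0,"dy":0,"dz":5,"rx":0,"ry":0,"rz":0,"claw":0}], "squeeze": 60}}

```text
t: 9.28
ee_pos: [0.4951, 0.0962, 0.1626]
ee_rot: [179.9, 0.0, -4.1]
wrist_force: [-13.6, -3.9, 30.0]
width: 0.155
gripper_force: 64.2
```

That is a firm stop at 0.1626, and flange-on-top was predicted at 0.1628, so the blade is home. Release and rise.

Emit:
{"fn": "arm_command", "kwargs": {"steps": [{"dx":0,"dy":0,"dz":-5,"rx":0,"ry":0,"rz":0,"claw":0},{"dx":0,"dy":0,"dz":-5,"rx":0,"ry":0,"rz":0,"claw":50},{"dx":0,"dy":0,"dz":-5,"rx":0,"ry":0,"rz":0,"claw":50},{"dx":0,"dy":0,"dz":-5,"rx":0,"ry":0,"rz":0,"claw":50},{"dx":0,"dy":0,"dz":-5,"rx":0,"ry":0,"rz":0,"claw":50}], "squeeze": 60}}

```text
t: 9.7
ee_pos: [0.4951, 0.096, 0.1618]
ee_rot: [-180.0, 0.0, -4.1]
wrist_force: [0.5, -0.1, -0.3]
width: 0.585
gripper_force: 0.0
```

Emit:
{"fn": "arm_command", "kwargs": {"steps": [{"dx":0,"dy":0,"dz":-15,"rx":0,"ry":0,"rz":0,"claw":50},{"dx":0,"dy":0,"dz":-35,"rx":0,"ry":0,"rz":0,"claw":50},{"dx":0,"dy":10,"dz":-60,"rx":0,"ry":0,"rz":0,"claw":50},{"dx":0,"dy":45,"dz":-70,"rx":0,"ry":0,"rz":0,"claw":50},{"dx":0,"dy":80,"dz":-70,"rx":0,"ry":0,"rz":0,"claw":50}], "squeeze": 60}}

```text
t: 10.12
ee_pos: [0.4919, 0.0179, 0.2354]
ee_rot: [-179.9, -0.4, -3.8]
wrist_force: [0.6, 0.2, 1.3]
width: 0.579
gripper_force: 0.0
```

Emit:
{"fn": "arm_command", "kwargs": {"steps": [{"dx":0,"dy":30,"dz":0,"rx":0,"ry":0,"rz":0,"claw":50},{"dx":0,"dy":45,"dz":0,"rx":0,"ry":0,"rz":0,"claw":50},{"dx":0,"dy":45,"dz":20,"rx":0,"ry":0,"rz":0,"claw":50},{"dx":0,"dy":45,"dz":50,"rx":0,"ry":0,"rz":0,"claw":50},{"dx":0,"dy":45,"dz":60,"rx":0,"ry":0,"rz":0,"claw":50}], "squeeze": 60}}

```text
t: 10.53
ee_pos: [0.4836, -0.0293, 0.1687]
ee_rot: [180.0, 0.3, -4.2]
wrist_force: [0.1, 0.2, -1.0]
width: 0.588
gripper_force: 0.0
```

Run:
```python
from h import *
a=to([.486,-.0285,.062],-4.15)
im,d=arm.grab_frame("scene"); cv2.imwrite("pics/home.png",cv2.resize(im[145:245,215:315],None,fx=6,fy=6,interpolation=cv2.INTER_CUBIC))
im,d=arm.grab_frame("top"); W=pts("top",d)
hs=cv2.cvtColor(im,cv2.COLOR_BGR2HSV)[175:210,228:255]; o=(hs[...,0]>4)&(hs[...,0]<18)&(hs[...,1]>170); q=W[175:210,228:255][o]; q=q[q[:,2]>.15]; print(len(q), q.mean(0).round(4) if len(q) else "")
```

```text
t 10.53 pos [ 0.4836 -0.0293  0.1687] [179.99   0.34  -4.18] move [  3.   -1.  106.7] [ 0.0001  0.0059 -0.0005]
27 [0.4959 0.0958 0.1718]
```

View pics/home.png

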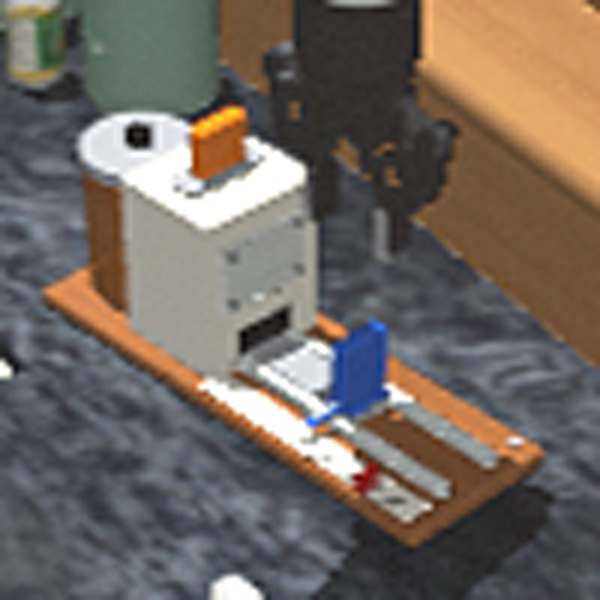

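The blade is home: its flange lies on the tower's top at crop (220,170), and the orange top measures 0.172 against 0.170 expected. The tab at (360,370) is free, so I lower over it.

Emit:
{"fn": "arm_command", "kwargs": {"steps": [{"dx":1,"dy":-1,"dz":25,"rx":0,"ry":0,"rz":0,"claw":50},{"dx":1,"dy":-1,"dz":55,"rx":0,"ry":0,"rz":0,"claw":50},{"dx":1,"dy":-1,"dz":60,"rx":0,"ry":0,"rz":0,"claw":50},{"dx":1,"dy":-1,"dz":60,"rx":0,"ry":0,"rz":0,"claw":50},{"dx":1,"dy":-1,"dz":60,"rx":0,"ry":0,"rz":0,"claw":50}], "squeeze": 60}}

```text
t: 11.05
ee_pos: [0.488, -0.0274, 0.1134]
ee_rot: [-180.0, -0.1, -4.1]
wrist_force: [0.6, 0.3, 0.4]
width: 0.583
gripper_force: 0.0
```

Run:
```python
from h import *
a=to([.486,-.0285,.063],-4.15)
```

```text
t 11.05 pos [ 0.488  -0.0274  0.1134] [-1.7999e+02 -6.0000e-02 -4.0700e+00] move [-2.   1.3 50.4] [-0.0002 -0.0011  0.0014]
```

Emit:
{"fn": "arm_command", "kwargs": {"steps": [{"dx":-1,"dy":1,"dz":18,"rx":0,"ry":0,"rz":0,"claw":50},{"dx":-1,"dy":1,"dz":36,"rx":0,"ry":0,"rz":0,"claw":50},{"dx":-1,"dy":1,"dz":48,"rx":0,"ry":0,"rz":0,"claw":50},{"dx":-1,"dy":1,"dz":50,"rx":0,"ry":0,"rz":0,"claw":50},{"dx":-1,"dy":1,"dz":50,"rx":0,"ry":0,"rz":0,"claw":50}], "squeeze": 60}}

```text
t: 11.47
ee_pos: [0.4871, -0.0286, 0.0633]
ee_rot: [-180.0, -0.1, -4.1]
wrist_force: [-0.4, -1.3, -0.2]
width: 0.588
gripper_force: 0.0
```

Emit:
{"fn": "arm_command", "kwargs": {"steps": [{"dx":0,"dy":0,"dz":0,"rx":0,"ry":0,"rz":0,"claw":0},{"dx":0,"dy":0,"dz":0,"rx":0,"ry":0,"rz":0,"claw":0},{"dx":0,"dy":0,"dz":0,"rx":0,"ry":0,"rz":0,"claw":0},{"dx":0,"dy":0,"dz":0,"rx":0,"ry":0,"rz":0,"claw":0},{"dx":0,"dy":0,"dz":0,"rx":0,"ry":0,"rz":0,"claw":0}], "squeeze": 80}}

```text
t: 11.88
ee_pos: [0.4873, -0.0302, 0.0639]
ee_rot: [179.9, -0.1, -4.2]
wrist_force: [-1.5, -2.5, 4.9]
width: 0.155
gripper_force: 78.3
```

Run:
```python
from h import *
o=arm.get_obs(); print(o["ee_pos"],o["ee_rot"],o["wrist_force"],o["width"])
# slide travel implied by pointer: several frames-of-reference
x=np.array([np.cos(np.radians(85.85)),np.sin(np.radians(85.85)),0]); y=np.array([-x[1],x[0],0])
for n,uv in(("top",(292.0,215.5)),("scene",(275.5,224.0))):
  for z in(.02,.027):
    p=ray(n,*uv,z); 
    for t in ([.486,-.0285,0],[.4847,-.0281,0]): print(n,z,"pull",round(-(p-np.array(t))@x*1000,1),"lat",round((p-np.array(t))@y*1000,1))
```

```text
[ 0.48733742 -0.03015971  0.06389958] [ 1.79907924e+02 -1.41296592e-01 -4.18562553e+00] [-1.53421809 -2.52938914  4.8592587 ] 0.15492753098156634
top 0.02 pull 58.4 lat 49.3
top 0.02 pull 58.8 lat 48.0
top 0.027 pull 58.4 lat 50.5
top 0.027 pull 58.7 lat 49.1
scene 0.02 pull 56.4 lat 45.7
scene 0.02 pull 56.7 lat 44.4
scene 0.027 pull 62.4 lat 51.7
scene 0.027 pull 62.7 lat 50.4
```

Both pads are on the tab (13 mm opening, 78 N). The estimate of the pull is 58 mm, so I pull 50 mm first and compare the index with the pointer in pictures.

Emit:
{"fn": "arm_command", "kwargs": {"steps": [{"dx":0,"dy":10,"dz":0,"rx":0,"ry":0,"rz":0,"claw":0},{"dx":0,"dy":20,"dz":0,"rx":0,"ry":0,"rz":0,"claw":0},{"dx":0,"dy":30,"dz":0,"rx":0,"ry":0,"rz":0,"claw":0},{"dx":0,"dy":40,"dz":0,"rx":0,"ry":0,"rz":0,"claw":0},{"dx":0,"dy":50,"dz":0,"rx":0,"ry":0,"rz":0,"claw":0}], "squeeze": 80}}

```text
t: 12.3
ee_pos: [0.4841, -0.0744, 0.0639]
ee_rot: [-179.7, -0.1, -4.0]
wrist_force: [-1.2, 9.7, 7.6]
width: 0.156
gripper_force: 78.7
```

Emit:
{"fn": "arm_command", "kwargs": {"steps": [{"dx":0,"dy":2,"dz":0,"rx":0,"ry":0,"rz":0,"claw":0},{"dx":0,"dy":2,"dz":0,"rx":0,"ry":0,"rz":0,"claw":0},{"dx":0,"dy":2,"dz":0,"rx":0,"ry":0,"rz":0,"claw":0},{"dx":0,"dy":2,"dz":0,"rx":0,"ry":0,"rz":0,"claw":0}], "squeeze": 80}}

```text
t: 12.63
ee_pos: [0.484, -0.0762, 0.0639]
ee_rot: [-179.7, -0.1, -4.0]
wrist_force: [-1.5, 9.5, 7.0]
width: 0.155
gripper_force: 78.7
```

Run:
```python
from h import *
o=arm.get_obs(); print(o["ee_pos"],o["ee_rot"],o["wrist_force"],o["width"])
im,d=arm.grab_frame("scene"); im2,d2=arm.grab_frame("top")
np.save("s1.npy",im);np.save("t1.npy",im2)
a=cv2.resize(im[200:240,250:300],None,fx=11,fy=11,interpolation=cv2.INTER_CUBIC)[:,:400+150]
b=cv2.resize(im2[200:225,265:307],None,fx=6,fy=6,interpolation=cv2.INTER_CUBIC)
O=np.zeros((600,560,3),np.uint8);O[:440,:550]=a;O[445:445+150,:252]=b
cv2.imwrite("pics/pull.png",O)
```

```text
[ 0.48397574 -0.07618233  0.06388532] [-1.79733055e+02 -1.37560570e-01 -3.98875060e+00] [-1.47866649  9.45199787  6.98472876] 0.1550945648985128
```

View pics/pull.png

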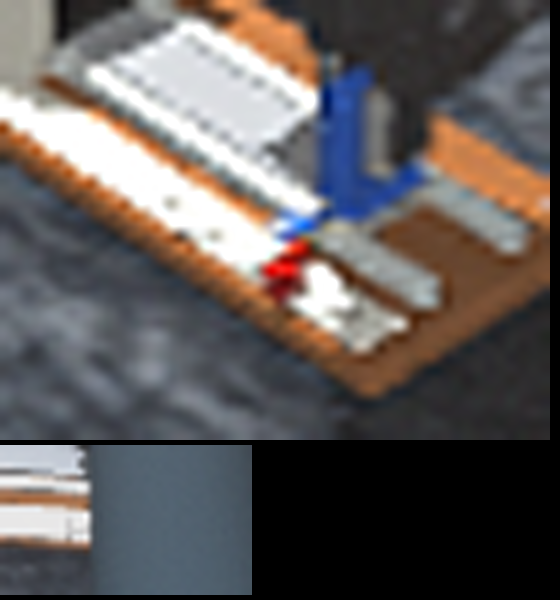

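In the crop the slide's arm ends at about (285,230) and the red tip is at about (305,243), so the index is about 11 mm short. The metric estimate from the top view gives the same. The top view itself is now hidden by the arm. I go most of the way and check again.

Emit:
{"fn": "arm_command", "kwargs": {"steps": [{"dx":0,"dy":3,"dz":0,"rx":0,"ry":0,"rz":0,"claw":0},{"dx":0,"dy":6,"dz":0,"rx":0,"ry":0,"rz":0,"claw":0},{"dx":0,"dy":9,"dz":0,"rx":0,"ry":0,"rz":0,"claw":0},{"dx":0,"dy":9,"dz":0,"rx":0,"ry":0,"rz":0,"claw":0},{"dx":0,"dy":9,"dz":0,"rx":0,"ry":0,"rz":0,"claw":0}], "squeeze": 80}}

```text
t: 13.15
ee_pos: [0.4833, -0.0848, 0.0639]
ee_rot: [-179.7, -0.1, -4.0]
wrist_force: [-0.7, 9.5, 8.2]
width: 0.148
gripper_force: 78.8
```

Run:
```python
from h import *
o=arm.get_obs(); print(o["ee_pos"],o["wrist_force"],o["width"])
im,d=arm.grab_frame("scene"); np.save("s2.npy",im)
f=lambda k:cv2.resize(k[206:234,262:292],None,fx=13,fy=13,interpolation=cv2.INTER_NEAREST)
s0=np.load("scene0im.npy")
cv2.imwrite("pics/pull2.png",np.hstack([f(np.load("s1.npy")),f(im)]))
b=lambda h:((h[...,0]>95)&(h[...,0]<118))*np.clip(h[...,1]-60,0,200)
# horizontal pixel position of red (pointer must not move)
for k in (s0,np.load("s1.npy"),im): print(np.round(cen(k,red,(267,214,287,232)),2))
W=pts("scene",d)
print(W[219:230,272:284,2].round(3))
```

```text
[ 0.4832894  -0.0848068   0.06386836] [-0.73694771  9.48646443  8.24362488] 0.14786211077189002
[275.46 224.01 450.  ]
[275.53 223.9  510.  ]
[275.55 223.96 500.  ]
[[ 0.016  0.012  0.013  0.012  0.019  0.021  0.023  0.025  0.03   0.034
   0.032  0.027]
 [ 0.018  0.02   0.016  0.012  0.012  0.017  0.023  0.029  0.028  0.03
   0.027  0.03 ]
 [ 0.018  0.017  0.019  0.013  0.009  0.032  0.026  0.028  0.024  0.022
   0.026  0.024]
 [ 0.013  0.018  0.011  0.021  0.029  0.037  0.03   0.014  0.021  0.015
   0.019  0.025]
 [ 0.014  0.018  0.014  0.03   0.033  0.029  0.016  0.009  0.01   0.015
   0.019  0.02 ]
 [ 0.017  0.018  0.029  0.027  0.026  0.028  0.015  0.013  0.016  0.012
   0.012  0.015]
 [ 0.012  0.018  0.024  0.026  0.024  0.02   0.015  0.015  0.014  0.015
   0.012  0.013]
 [ 0.006  0.012  0.021  0.015  0.019  0.019  0.015  0.016  0.016  0.018
   0.019  0.018]
 [ 0.007  0.009  0.012  0.014  0.016  0.013  0.013  0.021  0.016  0.021
   0.008  0.016]
 [ 0.003  0.001  0.007  0.014  0.012  0.012  0.015  0.014  0.019  0.013
   0.016  0.016]
 [-0.001  0.001  0.003  0.008  0.011  0.012  0.011  0.014  0.017  0.021
   0.015  0.019]]
```

View pics/pull2.png

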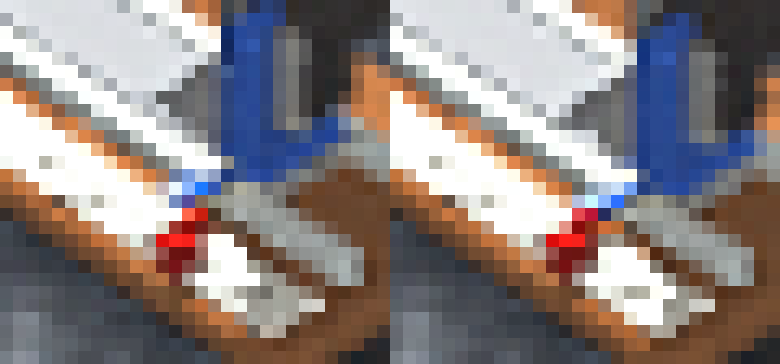

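The pointer has not moved: the red centroid is (275.5,224.0) in all frames. The white index end at crop (590,195) stands nearly at the red tip at (585,213), with about 2 mm left by the metric estimate. I add 2 mm and let it settle.

Emit:
{"fn": "arm_command", "kwargs": {"steps": [{"dx":0,"dy":2,"dz":0,"rx":0,"ry":0,"rz":0,"claw":0},{"dx":0,"dy":2,"dz":0,"rx":0,"ry":0,"rz":0,"claw":0},{"dx":0,"dy":2,"dz":0,"rx":0,"ry":0,"rz":0,"claw":0},{"dx":0,"dy":2,"dz":0,"rx":0,"ry":0,"rz":0,"claw":0},{"dx":0,"dy":2,"dz":0,"rx":0,"ry":0,"rz":0,"claw":0}], "squeeze": 80}}

```text
t: 13.62
ee_pos: [0.4832, -0.0865, 0.0639]
ee_rot: [-179.7, -0.1, -4.0]
wrist_force: [-1.9, 9.2, 7.6]
width: 0.155
gripper_force: 78.9
```

Run:
```python
from h import *
o=arm.get_obs(); print(o["t"],o["ee_pos"],o["wrist_force"],o["width"],o["gripper_force"])
im,d=arm.grab_frame("scene"); np.save("s3.npy",im)
print(np.round(cen(im,red,(267,214,287,232)),2))
# image shift of blue slide parts between shut / now, tracked on arm end (light blue) ; predicted px of index & pointer tip
c=arm.calibration("scene");E=np.array(c["extrinsics"])
def proj(p):
    q=E[:3,:3]@p+E[:3,3]; return np.array([c["cx"]+c["fx"]*q[0]/-q[2],c["cy"]-c["fy"]*q[1]/-q[2]])
x=np.array([np.cos(np.radians(85.85)),np.sin(np.radians(85.85)),0]);y=np.array([-x[1],x[0],0])
t0=np.array([.486,-.0285,0]);b=lambda h:((h[...,0]>98)&(h[...,0]<125)&(h[...,1]>120))*1.
for n,k in(("shut",np.load("scene0im.npy")),("s1",np.load("s1.npy")),("s2",np.load("s2.npy")),("now",im)):
    h=cv2.cvtColor(k,cv2.COLOR_BGR2HSV)[205:228,258:285].astype(int)
    m=(h[...,0]>98)&(h[...,0]<112)&(h[...,1]>40)&(h[...,2]>190); v,u=np.where(m); print(n,[(a+258,e+205,h[e,a,1]) for a,e in zip(u,v)])
for s in(0,.048,.0565,.0585): print(s,proj(t0-s*x+.044*y+[0,0,.031]).round(2))
g=[270,224]
print("px/mm pull",((proj(t0-.05*x+.044*y+[0,0,.031])-proj(t0-.04*x+.044*y+[0,0,.031]))/10).round(3))
```

```text
13.6167 [ 0.48317648 -0.08650609  0.06386686] [-1.88394396  9.20940232  7.59890421] 0.15456089580767604 78.85045051574707
[275.29 224.15 437.  ]
shut [(np.int64(270), np.int64(212), np.int64(57)), (np.int64(270), np.int64(213), np.int64(162)), (np.int64(266), np.int64(214), np.int64(105)), (np.int64(267), np.int64(214), np.int64(48)), (np.int64(268), np.int64(214), np.int64(96)), (np.int64(269), np.int64(214), np.int64(192)), (np.int64(266), np.int64(215), np.int64(174)), (np.int64(267), np.int64(215), np.int64(209))]
s1 [(np.int64(276), np.int64(219), np.int64(110)), (np.int64(277), np.int64(219), np.int64(48)), (np.int64(278), np.int64(219), np.int64(66)), (np.int64(276), np.int64(220), np.int64(115)), (np.int64(277), np.int64(220), np.int64(226)), (np.int64(275), np.int64(221), np.int64(102))]
s2 [(np.int64(278), np.int64(220), np.int64(42)), (np.int64(279), np.int64(220), np.int64(48)), (np.int64(280), np.int64(220), np.int64(133)), (np.int64(278), np.int64(221), np.int64(115)), (np.int64(279), np.int64(221), np.int64(210))]
now [(np.int64(280), np.int64(219), np.int64(131)), (np.int64(281), np.int64(219), np.int64(132)), (np.int64(280), np.int64(220), np.int64(60)), (np.int64(277), np.int64(221), np.int64(52)), (np.int64(278), np.int64(221), np.int64(70)), (np.int64(279), np.int64(221), np.int64(106)), (np.int64(278), np.int64(222), np.int64(226))]
0 [264.94 214.37]
0.048 [274.21 220.34]
0.0565 [275.88 221.42]
0.0585 [276.28 221.67]
px/mm pull [0.196 0.126]
```

The index now stands at the pointer to about 1–2 mm by both the metric estimate and the picture, the slide is held steady at 79 N, and the pointer is unmoved. I'll confirm the blade in numbers and hand in.

Run:
```python
from h import *
b=lambda h:((h[...,0]>4)&(h[...,0]<16)&(h[...,1]>200)&(h[...,2]>150))*1.
im,d=arm.grab_frame("scene"); W=pts("scene",d)
print(np.round(cen(im,b,(240,158,260,178)),2)); o=arm.get_obs(); print(o["joint_vel"].round(2),o["gripper_force"])
print(arm.sign_off())
```

```text
[250.24 169.15  33.  ]
[-0.01  0.03  0.03  0.11  0.04 -0.02 -0.01] 78.85045051574707
the job is handed in; nothing more can be done
None
```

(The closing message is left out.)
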